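Third hand for a bottle cage on the assembly jig

TASK

Be my third hand: pick up the red bottle cage and stand it upright on the base of the grey jig, the flat back of its spine flush and centred on the black sprung pad, then press it squarely into the pad with a steady 10 newtons or so, which puts the pad's front face in the middle of the green part of the scale. Finish while still gripping the cage and pressing, because I will put the screws in as you hold it; do not let go. Leave the tumbler, crank puller and tire levers where they are.

Things in the scene. Friction and masses are not known exactly. Their poses are not given: they have to be found in the camera images.
- cage: Red bottle cage, 90 to 150 g, standing on its foot. Spine: flat bar 30 wide (y), 10 thick (x), 125 tall (mm). Origin: bottom centre of the spine's back face; z up, +x out of the back. Basket on the -x side: 2 wire hoops 86 wide, to x=-90, top one ending at height 81; foot plate 34 wide, to x=-73, lip 14 high. Above 81 only the bare spine: grip there across its width or thickness.
- cage_grip (a point): Middle of the cage's spine 113 mm above its underside (5 mm in front of the back face): a good place for the TCP, fingers from above.
- cage_lip (a point): Top of the lip at the front end of the cage's foot, at x = -70.5 mm, y = 0, z = 14 mm in the cage's frame.
- jig: Grey jig, bolted down. Origin: under the centre of its base, 200 (x) by 110 (y) by 12 mm. Wall 90 wide at x=45 to 60; nothing of the jig is above 104 mm. Sprung pad before the wall, pressed towards +x. In place, the cage's origin is at y=0, z=12 mm in this frame, its axes parallel to the jig's. Scale strip beside the pad (y=18 to 29): white, green (x=7.5 to 17.5 mm), red.
- jig_seat (a point): Point on the top of the jig's base (12 mm over the step), straight below the centre of the pad's front face when the pad is not pressed: x = 0, y = 0 in the jig's frame.
- pad: Black sprung pad, 30 mm wide (y), 45 tall (59 to 104 mm over the step), 8 thick. Its frame is the jig's while not pressed and moves with it; its front face looks to -x, at x=0, centre y=0. Slides along the jig's x only, 22 mm at most, against 800 N/m without preload: 10 N at 12.5 mm.
- pad_face (a point): Centre of the pad's front face, 81.5 mm over the step; moves with the pad.
- tumbler: Glass tumbler of screws, 72 mm across, 90 mm tall, loose; origin at the centre of its underside. Leave alone.
- puller: Chrome crank puller lying on its side, about 80 by 80 mm, 25 mm high, loose; origin under its body. Leave alone.
- levers: Bundle of three yellow plastic tire levers with a black band, about 130 by 45 mm, 18 mm high, loose; origin under its middle. Leave alone.
Mind the look-alikes: they are no part of the job. What is shaped like the jig but brown, orange or yellow is not meant.

How it is judged:
By the outcome, as a careful person would: the job done as asked, in the order asked, and still so for the second after the job is handed in, while the arm keeps its last pose, push and grip.
It also fails if it takes over 38 s, if anything falls off the work surface, if the arm or the gripper's body presses on something with over 40 N, if the wrist force passes 120 N, or if a joint passes its speed limit or range.

ROBOT

A 6-joint arm with a two-finger parallel gripper is mounted at the origin on the work surface. World frame = base frame: x ahead of the robot, y to its left, z up, the work surface at z = 0. Lengths are in m, angles in rad, forces in N, time in s.
With the tool pointing down it reaches from about 0.35 to 0.85 m from the base axis. Payload 8.1 kg.
Tool frame: the origin (TCP) lies between the finger pads, 19 mm behind the fingertips; this is the grasp point; z points along the fingers, y is the line along which they close (so a half turn about z gives the same grasp; the last joint's range is limited). The gripper opens to 85 mm and grips with 20 to 120 N. Pads are 22 mm wide; open, the fingers measure 114 mm over their backs; the gripper's body (76 mm by 85 mm) begins 54 mm behind the grasp point. The pads swing forward as they close: fully open they stand 13 mm farther back than shut.
Start: joints at [1.25, 0.13, 1.488, -0, 1.523, -0.085], TCP at [0.14, 0.583, 0.25] pointing down, gripper open.
Joint ranges: [-2.96, 2.96], [-0.89, 2.26], [0.02, 2.5], [-1.34, 4.48], [0, 2.73], [-2.66, 2.66]. Speed limits (rad/s): [2.39, 2.39, 2.79, 3.14, 3.14, 3.14].

INTERFACE

Orientations are given as a 3x3 rotation matrix whose columns are the frame's x, y, z axes.
In Python, from bench import manip gives the robot as it stands. The module is installed in compiled form; this text tells all that it offers.
- The arm moves only by the shell command python3 -m crank 'ROWS' [OPENING]. ROWS is JSON, one flat list of numbers, 6 for each row, row after row: the shift along the tool's x, y, z in m, then the turn, a rotation vector about the tool's x, y, z in rad. A call has 1 to 20 rows; each row shifts and turns the commanded pose from where the row before left it, along the tool's axes as they then stand; what a row does not reach is not made up. A row lasts 1/12 s, in which the tool goes at most 41.7 mm and 7.16 degrees, less where a joint would pass 70% of its speed; a pose out of reach is approached as far as the arm can. A call with a gripper value outside its range is refused whole. OPENING is the closure in counts, from 0 (fully open) to 255 (shut), set as the call begins (- or left out, the last holds). The fingers move at their own pace and stop on an object; the grip force is fixed at half the most. Time passes only in rows, so rows that do not move let the fingers close. It gives the time, the measured TCP pose, the force, the opening and the grip force at its end, in the units of the state.
- manip.sense(): the state, without advancing time (a new reading comes with each control period).
- manip.camera(name): name is "scene" or "top"; returns a dict with "image" (420x560x3 uint8, red, green, blue), "mtx" (3x3 intrinsics, pixels), "eye" and "rotation" of the camera in the world. Camera axes: x right, y up, looking along -z (the intrinsics and any distortion apply to the point x, -y, -z); pixel columns grow to the right and rows downward; lengths in m; the calibration is good to about 2 mm. A picture is of the moment at which its call begins. There is no depth.
- manip.sign_off(): hands the job in; it is judged then, once.
The state is a dict: "time_s": time; "joints": joint angles; "qd": joint speeds; "tau": joint torques, N m; "ee_pos": TCP position; "eef_rot": TCP orientation; "contact_force": force on the tool from outside, world axes, zero at the start; "torque": the same for the moment, N m; "finger_gap": finger opening in m; "finger_force": force on a finger pad.
Only numpy, scipy, OpenCV 4.12 (cv2) and the standard library are available. Lean on these libraries where they do the work, as an engineer would, in place of code of your own. Each camera call takes 0.05 s, during which the arm holds its last target. There are 200 camera calls.

## Working session

There is one attempt and no reset: what is moved stays moved. The work goes in short steps, Python scripts to look and compute and a shell command to move; the robot and the scene stay as the last step left them, time stands still between calls to the robot, and variables do not carry over. Pictures are saved under pics/ and viewed, at most 10 in all, crops included, and the job is handed in when it is done.

```bash
mkdir -p pics; python3 - <<'E'
from bench import manip
import cv2,pickle,numpy as np
d={}
for n in("scene","top"):
    c=manip.camera(n);d[n]=c
    cv2.imwrite(f"pics/{n}0.png",c["image"][:,:,::-1])
    print(n,np.round(c["mtx"],1).tolist(),np.round(c["eye"],3),np.round(c["rotation"],3).tolist(),c.keys())
pickle.dump(d,open("c0.pkl","wb"))
s=manip.sense();print({k:np.round(v,3).tolist() for k,v in s.items()})
E
```

```text
scene [[449.4, 0.0, 282.9], [0.0, 449.4, 204.3], [0.0, 0.0, 1.0]] [ 1.129 -0.234  0.927] [[0.452, -0.684, 0.573], [0.892, 0.335, -0.304], [0.016, 0.648, 0.761]] dict_keys(['image', 'mtx', 'eye', 'rotation'])
top [[389.0, 0.0, 276.5], [0.0, 389.0, 211.9], [0.0, 0.0, 1.0]] [0.358 0.097 0.933] [[-0.005, 0.986, -0.169], [-1.0, -0.005, -0.0], [-0.001, 0.169, 0.986]] dict_keys(['image', 'mtx', 'eye', 'rotation'])
{'time_s': 0.1, 'joints': [1.25, 0.131, 1.489, -0.0, 1.523, -0.085], 'qd': [-0.002, -0.002, -0.002, 0.001, 0.002, 0.002], 'tau': [0.001, -57.095, -50.194, -0.0, 0.008, -0.0], 'ee_pos': [0.14, 0.583, 0.249], 'eef_rot': [[-0.972, 0.234, -0.001], [0.234, 0.972, -0.002], [0.0, -0.002, -1.0]], 'contact_force': [1.68, -0.113, -0.122], 'torque': [0.019, -0.004, -0.018], 'finger_force': 0.0, 'finger_gap': 0.086}
```

View pics/scene0.png

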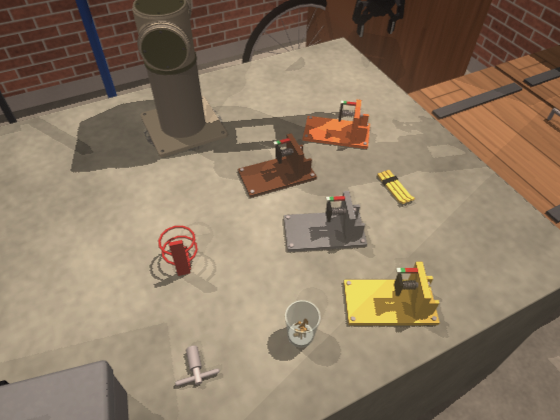

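View pics/top0.png

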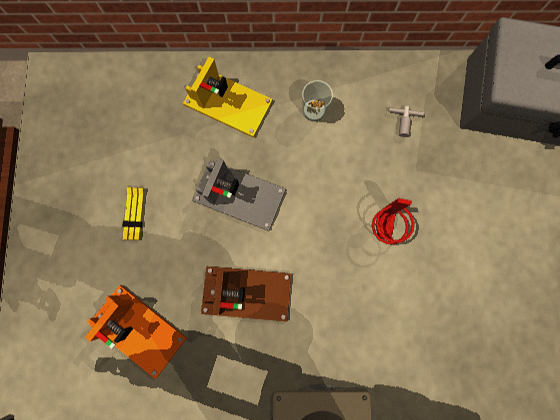

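Scene picture: red cage at (180,257), grey jig at (325,225). Top picture: cage at (395,220), grey jig at (240,195). Candidates for the jig, in top pixels: grey (240,195), brown (247,293), orange (137,330), yellow (228,97). I choose the grey one. There is only one red cage (395,220). I'll check both choices in one close crop.

```bash
python3 - <<'E'
import pickle,cv2,numpy as np
d=pickle.load(open("c0.pkl","rb"))
def cr(n,x,y,w,h,f=4): return cv2.resize(d[n]["image"][y:y+h,x:x+w,::-1],None,fx=f,fy=f,interpolation=cv2.INTER_CUBIC)
a=np.hstack([cr("top",188,150,100,75),cr("top",345,175,100,75)])
b=np.hstack([cr("scene",275,185,100,75),cr("scene",135,215,100,75)])
cv2.imwrite("pics/crop0.png",np.vstack([a,b]))
E
```

```text
(no output)
```

View pics/crop0.png

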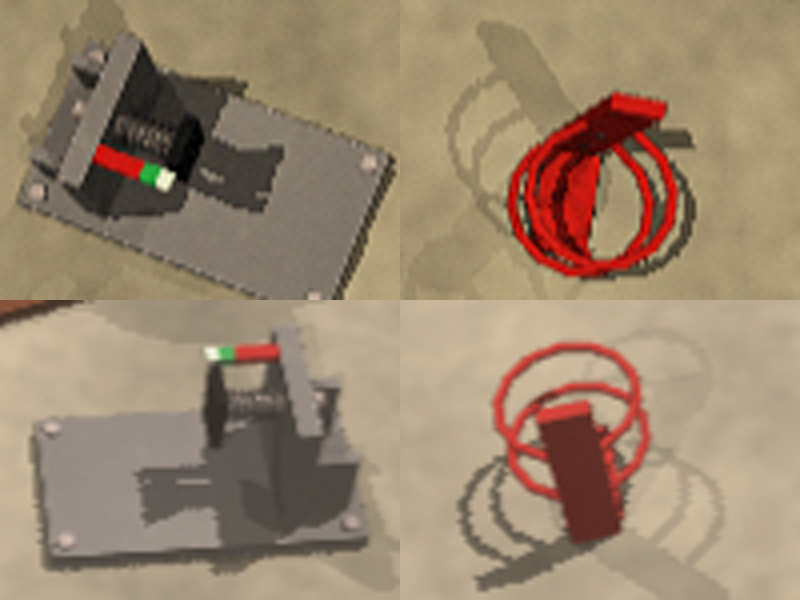

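The crop shows the grey jig with its pad facing right in the top view, scale white/green/red, bolts at about (280.5,190.5), (266.8,224), (197.5,197.5) and (211.8,163.8). It also shows the cage's spine top near (403,200) in top and (176,243) in scene, with its dark back face turned to the scene camera. Both choices are confirmed; now I measure.

```bash
cat > h.py <<'E'
import numpy as np,cv2
def ray(c,p):
    K=np.asarray(c["mtx"]);q=np.linalg.solve(K,[p[0],p[1],1.]);d=np.asarray(c["rotation"])@[q[0],-q[1],-q[2]]
    return np.asarray(c["eye"]),d/np.linalg.norm(d)
def plane(c,p,z):
    e,d=ray(c,p);return e+d*(z-e[2])/d[2]
def tri(c1,p1,c2,p2):
    e1,d1=ray(c1,p1);e2,d2=ray(c2,p2)
    t=np.linalg.lstsq(np.c_[d1,-d2],e2-e1,rcond=None)[0];a=e1+d1*t[0];b=e2+d2*t[1]
    return (a+b)/2,np.linalg.norm(a-b)
def proj(c,P):
    q=np.asarray(c["rotation"]).T@(np.asarray(P)-c["eye"]);u=np.asarray(c["mtx"])@[q[0],-q[1],-q[2]];return u[:2]/u[2]
E
python3 - <<'E'
import pickle,cv2,numpy as np
from h import *
d=pickle.load(open("c0.pkl","rb"));T,S=d["top"],d["scene"]
# jig bolts
tb=[(280.5,190.5),(266.8,224),(197.5,197.5),(211.8,163.8)]
for p in tb: print("bolt top@.014",plane(T,p,.014).round(4))
for p,q in((0,(275+67/4,185+240/4)),(1,(275+52/4,185+128/4)),(2,None),(3,(275+352/4,185+222/4))):
    if q: print(p,tri(T,tb[p],S,q),plane(S,q,.014).round(4))
# cage
hs=S["image"];r=hs.astype(int)
back=((r[...,0]>60)&(r[...,0]<130)&(r[...,1]<50)&(r[...,2]<50)).astype(np.uint8);back[:, :140]=0;back[:,240:]=0;back[:215]=0;back[300:]=0
n,l,st,ce=cv2.connectedComponentsWithStats(back);i=1+st[1:,4].argmax();print(st[i],ce[i])
m=(l==i).astype(np.uint8);m=cv2.morphologyEx(m,cv2.MORPH_OPEN,np.ones((3,3)))
print("rect",cv2.boxPoints(cv2.minAreaRect(cv2.findNonZero(m))).round(1).tolist())
a=cv2.resize(S["image"][225:275,150:200,::-1],None,fx=8,fy=8,interpolation=cv2.INTER_NEAREST)
b=cv2.resize(T["image"][185:235,370:420,::-1],None,fx=8,fy=8,interpolation=cv2.INTER_NEAREST)
cv2.imwrite("pics/cage1.png",np.hstack([a,b]))
E
```

```text
bolt top@.014 [0.5672 0.0876 0.014 ]
bolt top@.014 [0.4856 0.1208 0.014 ]
bolt top@.014 [0.551 0.288 0.014]
bolt top@.014 [0.6352 0.2554 0.014 ]
0 (array([0.56814579, 0.08911506, 0.01308072]), np.float64(0.003441062449778954)) [0.5693 0.0904 0.014 ]
1 (array([0.48594493, 0.12177254, 0.01432049]), np.float64(0.0021064863822097303)) [0.4861 0.1229 0.014 ]
3 (array([0.63567694, 0.25631557, 0.01370761]), np.float64(0.0018234839488488364)) [0.6361 0.2571 0.014 ]
[170 244  20  31 384] [179.96875    258.72916667]
rect [[170.0, 245.6999969482422], [182.6999969482422, 242.6999969482422], [189.8000030517578, 272.20001220703125], [177.0, 275.20001220703125]]
```

View pics/cage1.png

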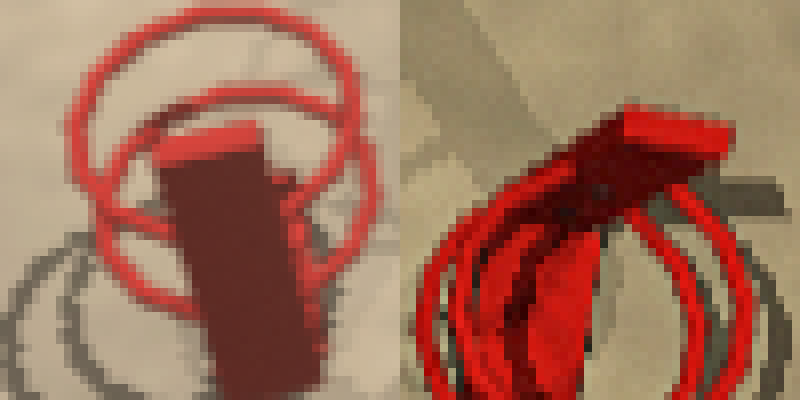

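The crop shows the spine's top face. In the top view its corners are about (398.5,198), (412,200.3), (410.5,205), (398.3,202.5). In the scene view the back top edge runs (170,245.6) to (183.3,243.3), so the spine's back faces +x and slightly -y.

```bash
python3 - <<'E'
import pickle
from h import *
d=pickle.load(open("c0.pkl","rb"));T,S=d["top"],d["scene"]
o=np.array([-.5,-.5])
tc=np.array([(398.5,198),(412,200.3),(410.5,205),(398.3,202.5)])+o  # back+y, back-y, front-y, front+y
sc=np.array([(183.3,243.3),(170,245.6),(169,242.3),(182.3,240.2)])+o
P=[]
for a,b in zip(tc,sc):
    p,e=tri(T,a,S,b);P.append(p);print(p.round(4),round(e,4),plane(T,a,.125).round(4),plane(S,b,.125).round(4))
for n,X in(("top",[plane(T,a,.125) for a in tc]),("scene",[plane(S,a,.125) for a in sc])):
    X=np.array(X);e=X[0]-X[1]+X[3]-X[2];print(n,"centre",X.mean(0).round(4),"w",np.linalg.norm(X[0]-X[1]),"ydir deg",np.degrees(np.arctan2(e[1],e[0])))
# bottom edge of back, scene at z=0; and shadow-free check
b=[plane(S,q,0.) for q in((189.8,272.7),(177,275.2))];print("bottom",b, np.mean(b,0))
# jig base corners by mask of base edge lines? use bolts
B=np.array([(.5682,.0891),(.4859,.1218),(.551,.288),(.6357,.2563)])
B[2]+=(.0005,.001)
print("centre",B.mean(0),"sides",np.linalg.norm(np.roll(B,-1,0)-B,axis=1))
x=B[2]-B[1]+B[3]-B[0];y=B[2]-B[3]+B[1]-B[0]
print("x deg",np.degrees(np.arctan2(x[1],x[0])),"y deg",np.degrees(np.arctan2(y[1],y[0])))
# base outline in top by grey mask free of shadows: corner estimates (crop0)
for p in((286.2,188.7),(274.0,229.5)): print("corner",plane(T,np.array(p),.012).round(4))
# pad/strip
for nm,p,q in(("white end near",(188+175/4,150+176/4),(275+206/4,185+53/4)),("white/green",(188+156/4,150+175/4),(275+227/4,185+52/4))):print(nm,tri(T,np.array(p)-.5,S,np.array(q)-.5))
E
```

```text
[ 0.5259 -0.1599  0.1237] 0.002 [ 0.5253 -0.1604  0.125 ] [ 0.5274 -0.1591  0.125 ]
[ 0.5204 -0.1876  0.1255] 0.0018 [ 0.5202 -0.1887  0.125 ] [ 0.5205 -0.1868  0.125 ]
[ 0.5102 -0.1857  0.1236] 0.0006 [ 0.5101 -0.1849  0.125 ] [ 0.5111 -0.1861  0.125 ]
[ 0.5163 -0.1591  0.1229] 0.0021 [ 0.5156 -0.1594  0.125 ] [ 0.5185 -0.1584  0.125 ]
top centre [ 0.5178 -0.1734  0.125 ] w 0.02877141979543445 ydir deg 78.78734332825134
scene centre [ 0.5194 -0.1726  0.125 ] w 0.02853196844202873 ydir deg 75.63089953646121
bottom [array([ 0.52460315, -0.16071584,  0.        ]), array([ 0.51774388, -0.19020387,  0.        ])] [ 0.52117352 -0.17545985  0.        ]
centre [0.560325 0.18905 ] sides [0.08855834 0.17960846 0.0903268  0.18031109]
x deg 68.2961428249114 y deg 158.5554577736558
corner [0.5721 0.0737 0.012 ]
corner [0.4725 0.1037 0.012 ]
white end near (array([0.53980731, 0.19587401, 0.10845398]), np.float64(0.0008883266941729165))
white/green (array([0.54186978, 0.20807945, 0.10498457]), np.float64(0.003992563991634605))
```

```bash
cat > plan.py <<'E'
# plan(target xy z, world yaw of tool y (deg), n): constant per-row tool shift and turn
import sys,numpy as np
from scipy.spatial.transform import Rotation as R
from bench import manip
def plan(t,yaw,n):
    s=manip.sense();M=np.array(s["eef_rot"]);p=np.array(s["ee_pos"])
    yy=np.radians(yaw);y=np.array([np.cos(yy),np.sin(yy),0]);z=np.array([0,0,-1.]);G=np.c_[np.cross(y,z),y,z]
    w=R.from_matrix(M.T@G).as_rotvec()/n
    A=sum(M@R.from_rotvec(w*k).as_matrix() for k in range(n))
    sh=np.linalg.solve(A,np.array(t)-p)
    print("n",n,"row",np.r_[sh,w].round(5).tolist(),"|s|",np.linalg.norm(sh).round(4),"deg",np.degrees(np.linalg.norm(w)).round(2))
a=list(map(float,sys.argv[1:]));plan(a[:3],a[3],int(a[4]))
E
python3 plan.py .5186 -.173 .2 -13 26
```

```text
n 26 row [-0.03581, -0.00431, 0.0019, -6e-05, 5e-05, 0.06007] |s| 0.0361 deg 3.44
```

```bash
python3 -m crank '[-0.0358,-0.0043,0.0019,0,0,0.06,-0.0358,-0.0043,0.0019,0,0,0.06,-0.0358,-0.0043,0.0019,0,0,0.06,-0.0358,-0.0043,0.0019,0,0,0.06,-0.0358,-0.0043,0.0019,0,0,0.06,-0.0358,-0.0043,0.0019,0,0,0.06,-0.0358,-0.0043,0.0019,0,0,0.06,-0.0358,-0.0043,0.0019,0,0,0.06,-0.0358,-0.0043,0.0019,0,0,0.06,-0.0358,-0.0043,0.0019,0,0,0.06,-0.0358,-0.0043,0.0019,0,0,0.06,-0.0358,-0.0043,0.0019,0,0,0.06,-0.0358,-0.0043,0.0019,0,0,0.06,-0.0358,-0.0043,0.0019,0,0,0.06]' 0
python3 -m crank '[-0.0358,-0.0043,0.0019,0,0,0.06,-0.0358,-0.0043,0.0019,0,0,0.06,-0.0358,-0.0043,0.0019,0,0,0.06,-0.0358,-0.0043,0.0019,0,0,0.06,-0.0358,-0.0043,0.0019,0,0,0.06,-0.0358,-0.0043,0.0019,0,0,0.06,-0.0358,-0.0043,0.0019,0,0,0.06,-0.0358,-0.0043,0.0019,0,0,0.06,-0.0358,-0.0043,0.0019,0,0,0.06,-0.0358,-0.0043,0.0019,0,0,0.06,-0.0358,-0.0043,0.0019,0,0,0.06,-0.0358,-0.0043,0.0019,0,0,0.06,0,0,0,0,0,0]' 
python3 plan.py .5186 -.173 .118 -13 6
```

```text
time_s: 1.27
ee_pos: [0.5009, 0.2493, 0.2228]
eef_rot: [[-0.472, 0.881, -0.001], [0.881, 0.472, -0.0], [0.0, -0.001, -1.0]]
contact_force: [0.9, 0.8, 0.6]
finger_gap: 0.0855
finger_force: 0.0
time_s: 2.35
ee_pos: [0.5174, -0.1775, 0.1997]
eef_rot: [[0.231, 0.973, -0.002], [0.973, -0.231, -0.002], [-0.002, -0.002, -1.0]]
contact_force: [0.4, 0.3, 0.6]
finger_gap: 0.0854
finger_force: 0.0
n 6 row [0.0008, 4e-05, 0.01361, -0.00027, 0.0004, -0.00109] |s| 0.0136 deg 0.07
```

```bash
python3 -m crank '[0.001,0,0.014,0,0,0,0.001,0,0.014,0,0,0,0.001,0,0.014,0,0,0,0.001,0,0.014,0,0,0,0.0005,0,0.014,0,0,0,0,0,0.0135,0,0,0,0,0,0,0,0,0]' 0
python3 - <<'E'
from bench import manip
import cv2,numpy as np
c=manip.camera("scene")["image"];t=manip.camera("top")["image"]
a=cv2.resize(c[190:290,120:220,::-1],None,fx=4,fy=4,interpolation=cv2.INTER_CUBIC)
b=cv2.resize(t[165:265,350:450,::-1],None,fx=4,fy=4,interpolation=cv2.INTER_CUBIC)
cv2.imwrite("pics/grip1.png",np.hstack([a,b]))
E
```

```text
time_s: 2.93
ee_pos: [0.5184, -0.1663, 0.1135]
eef_rot: [[0.223, 0.975, -0.005], [0.975, -0.223, 0.002], [0.001, -0.006, -1.0]]
contact_force: [-0.7, 1.0, -1.0]
finger_gap: 0.0853
finger_force: 0.0
```

View pics/grip1.png

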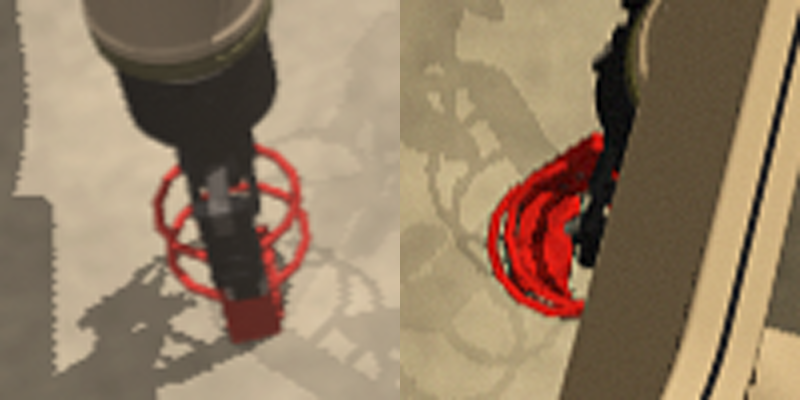

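The picture shows the back finger in front of the spine (scene crop near (245,290)), the spine's foot visible below at (253,320), nothing touched. The TCP seems a few mm off in y; I correct before closing.

```bash
python3 plan.py .5186 -.173 .116 -13 2
```

```text
n 2 row [-0.00303, -5e-05, 0.00027, -0.00095, -0.00022, 0.00117] |s| 0.003 deg 0.09
```

```bash
python3 -m crank '[-0.003,0,0,0,0,0,-0.003,0,0,0,0,0,0,0,0,0,0,0,0,0,0,0,0,0,0,0,0,0,0,0]' 0
python3 -m crank '[0,0,0,0,0,0,0,0,0,0,0,0,0,0,0,0,0,0,0,0,0,0,0,0,0,0,0,0,0,0,0,0,0,0,0,0,0,0,0,0,0,0,0,0,0,0,0,0,0,0,0,0,0,0,0,0,0,0,0,0]' 255
```

```text
time_s: 3.45
ee_pos: [0.5195, -0.1738, 0.1177]
eef_rot: [[0.223, 0.975, 0.001], [0.975, -0.223, -0.0], [-0.0, 0.001, -1.0]]
contact_force: [-0.1, -1.1, 0.2]
finger_gap: 0.0853
finger_force: 0.0
time_s: 4.28
ee_pos: [0.5193, -0.1735, 0.1172]
eef_rot: [[0.223, 0.975, 0.0], [0.975, -0.223, -0.0], [-0.0, 0.0, -1.0]]
contact_force: [-0.0, -0.1, 0.3]
finger_gap: 0.009
finger_force: 58.6
```

```bash
python3 -m crank '[0,0,-0.01,0,0,0,0,0,-0.02,0,0,0,0,0,-0.03,0,0,0,0,0,-0.035,0,0,0,0,0,-0.03,0,0,0,0,0,-0.015,0,0,0,0,0,0,0,0,0,0,0,0,0,0,0]' 255
python3 plan.py .5479 .1573 .26 68.4 18
```

```text
time_s: 4.95
ee_pos: [0.5197, -0.1737, 0.2582]
eef_rot: [[0.223, 0.975, 0.002], [0.975, -0.223, -0.001], [-0.0, 0.002, -1.0]]
contact_force: [-0.2, 0.6, -2.6]
finger_gap: 0.009
finger_force: 58.6
n 18 row [0.01734, 0.01016, -0.0001, 9e-05, 0.00011, -0.07882] |s| 0.0201 deg 4.52
```

```bash
python3 -m crank '[0.0173,0.0102,0,0,0,-0.0788,0.0173,0.0102,0,0,0,-0.0788,0.0173,0.0102,0,0,0,-0.0788,0.0173,0.0102,0,0,0,-0.0788,0.0173,0.0102,0,0,0,-0.0788,0.0173,0.0102,0,0,0,-0.0788,0.0173,0.0102,0,0,0,-0.0788,0.0173,0.0102,0,0,0,-0.0788,0.0173,0.0102,0,0,0,-0.0788,0.0173,0.0102,0,0,0,-0.0788,0.0173,0.0102,0,0,0,-0.0788,0.0173,0.0102,0,0,0,-0.0788,0.0173,0.0102,0,0,0,-0.0788,0.0173,0.0102,0,0,0,-0.0788,0.0173,0.0102,0,0,0,-0.0788,0.0173,0.0102,0,0,0,-0.0788,0.0173,0.0102,0,0,0,-0.0788,0.0173,0.0102,0,0,0,-0.0788,0,0,0,0,0,0,0,0,0,0,0,0]' 255
python3 - <<'E'
from bench import manip
import cv2,pickle
d={n:manip.camera(n) for n in("scene","top")};pickle.dump(d,open("c1.pkl","wb"))
import numpy as np
a=cv2.resize(d["scene"]["image"][130:260,230:360,::-1],None,fx=3,fy=3,interpolation=cv2.INTER_CUBIC)
b=cv2.resize(d["top"]["image"][130:260,180:310,::-1],None,fx=3,fy=3,interpolation=cv2.INTER_CUBIC)
cv2.imwrite("pics/over1.png",np.hstack([a,b]))
E
python3 plan.py .5479 .1573 .26 68.4 1
```

```text
time_s: 6.62
ee_pos: [0.547, 0.1578, 0.2548]
eef_rot: [[-0.93, 0.368, -0.004], [0.368, 0.93, -0.001], [0.003, -0.002, -1.0]]
contact_force: [0.6, -0.1, -0.7]
finger_gap: 0.009
finger_force: 58.7
n 1 row [0.00032, 0.00054, -0.00443, -0.00156, -0.00167, -0.00175] |s| 0.0045 deg 0.17
```

View pics/over1.png

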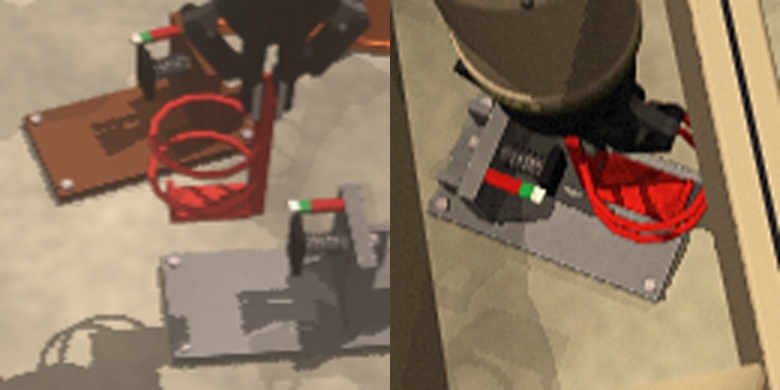

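The cage hangs upright (scene crop: spine at (262,150), foot at (215,215)). It is in front of the grey jig's pad at (297,242). I lower it to a few mm over the base.

```bash
python3 -m crank '[0,0,0.01,0,0,0,0,0,0.02,0,0,0,0,0,0.025,0,0,0,0,0,0.025,0,0,0,0,0,0.02,0,0,0,0,0,0.01,0,0,0,0,0,0.008,0,0,0,0,0,0.004,0,0,0,0,0,0,0,0,0,0,0,0,0,0,0,0,0,0,0,0,0]' 255
python3 - <<'E'
from bench import manip
import cv2,pickle
d={n:manip.camera(n) for n in("scene","top")};pickle.dump(d,open("c2.pkl","wb"))
import numpy as np
a=cv2.resize(d["scene"]["image"][180:255,275:350,::-1],None,fx=8,fy=8,interpolation=cv2.INTER_NEAREST)
cv2.imwrite("pics/near1.png",a)
s=manip.sense();print(np.round(s["ee_pos"],4),np.round(s["eef_rot"],3).tolist(),np.round(s["contact_force"],1))
E
```

```text
time_s: 7.63
ee_pos: [0.5494, 0.1574, 0.1366]
eef_rot: [[-0.93, 0.369, 0.002], [0.369, 0.93, 0.0], [-0.002, 0.001, -1.0]]
contact_force: [-0.1, 0.3, -0.6]
finger_gap: 0.0091
finger_force: 58.6
[0.5492 0.1574 0.1364] [[-0.93, 0.368, 0.002], [0.368, 0.93, 0.0], [-0.002, 0.001, -1.0]] [ 0.  -0.  -1.2]
```

View pics/near1.png

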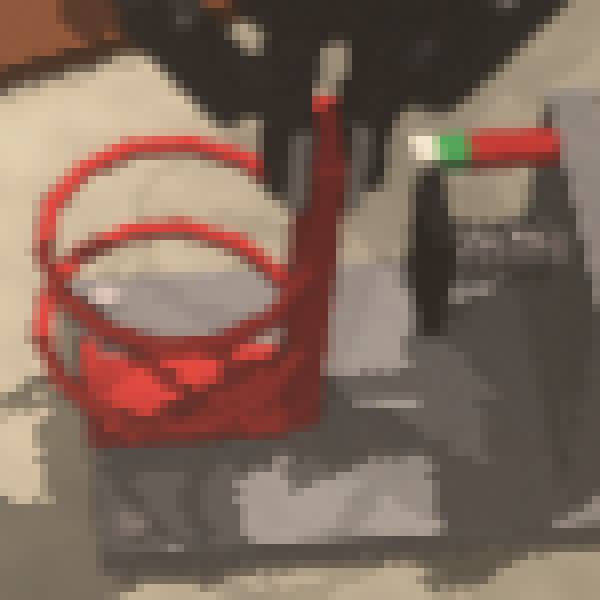

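The picture shows the spine's -y side, with its bottom back corner at crop (318,425) and top back corner near (340,108). The pad's bottom front -y corner is at (418,335). The cage stands upright with a few mm of clearance over the base. I work out the lateral offset from these corners.

```bash
python3 - <<'E'
import pickle
from h import *
S=pickle.load(open("c2.pkl","rb"))["scene"]
o=np.array([.5608,.1898]);a=np.radians(68.4);x=np.array([np.cos(a),np.sin(a)]);y=np.array([-x[1],x[0]])
J=lambda P:((P[:2]-o)@np.c_[x,y]*1000).round(1)
px=lambda u,v:np.array([275+u/8-.5,180+v/8-.5])
for n,u,v,z in(("cage bottom back -y",320,428,.0192),("cage top back -y",341,108,.1444),("cage top front -y",312,103,.1444),("foot lip/-y corner",92,446,.0192),("pad bottom -y front",416,334,.059),("pad bottom -y rear",446,333,.059),("white end z104 near",412,162,.104),("white end far",412,136,.104),("wg near",442,164,.104),("gr near",470,165,.104),("base near-left corner",102,556,.012)):
    print(n,J(plane(S,px(u,v),z)))
print("tcp",J(np.array([.5492,.1574])))
for n,P in(("cage bottom back -y",(-25,-15,.0192)),("pad bottom front -y",(0,-15,.059)),("pad top front -y",(0,-15,.104)),("base corner",(-100,-55,.012))):
    w=np.r_[o+P[0]/1e3*x+P[1]/1e3*y,P[2]];u=(proj(S,w)-[275-.5,180-.5])*8;print(n,"predicted crop px",u.round())
E
```

```text
cage bottom back -y [-28.8 -16.1]
cage top back -y [-28.2   7.1]
cage top front -y [-36.4   9.7]
foot lip/-y corner [-101.1  -17.3]
pad bottom -y front [ -1.2 -11.9]
pad bottom -y rear [  8.1 -12.3]
white end z104 near [-1.6 19.2]
white end far [-0.  29.7]
wg near [ 7.4 17.7]
gr near [15.8 16.7]
base near-left corner [-101.4  -54.2]
tcp [-34.4  -1.1]
cage bottom back -y predicted crop px [331. 425.]
pad bottom front -y predicted crop px [421. 342.]
pad top front -y predicted crop px [435. 248.]
base corner predicted crop px [107. 558.]
```

Jig frame confirmed: the strip measures y≈18–29.7, green starts at x≈7.4, and the base corner is at (-101,-54). The cage is at y≈-1 mm, so I shift 1 mm in tool x and lower to contact.

```bash
python3 -m crank '[0.001,0,0.002,0,0,0,0,0,0.002,0,0,0,0,0,0.001,0,0,0,0,0,0,0,0,0,0,0,0,0,0,0,0,0,0,0,0,0]' 255
python3 -m crank '[0,0,0.001,0,0,0,0,0,0,0,0,0,0,0,0,0,0,0]' 255
python3 -m crank '[0,0,0.001,0,0,0,0,0,0,0,0,0,0,0,0,0,0,0]' 255
```

```text
time_s: 8.23
ee_pos: [0.5475, 0.1576, 0.1301]
eef_rot: [[-0.93, 0.369, -0.0], [0.369, 0.93, -0.0], [0.0, -0.0, -1.0]]
contact_force: [-0.3, 0.5, -1.7]
finger_gap: 0.009
finger_force: 58.6
time_s: 8.48
ee_pos: [0.5476, 0.1576, 0.1292]
eef_rot: [[-0.93, 0.369, 0.0], [0.369, 0.93, 0.0], [-0.0, 0.0, -1.0]]
contact_force: [0.9, 0.3, -0.5]
finger_gap: 0.0089
finger_force: 58.8
time_s: 8.73
ee_pos: [0.5479, 0.1577, 0.1292]
eef_rot: [[-0.93, 0.369, 0.001], [0.369, 0.93, 0.0], [-0.001, 0.001, -1.0]]
contact_force: [-1.1, -0.6, 6.6]
finger_gap: 0.0088
finger_force: 59.7
```

```bash
python3 -m crank '[0,0,-0.0006,0,0,0,0,0.004,0,0,0,0,0,0.006,0,0,0,0,0,0.006,0,0,0,0,0,0.006,0,0,0,0,0,0.004,0,0,0,0,0,0,0,0,0,0,0,0,0,0,0,0]' 255
python3 -m crank '[0,0.003,0,0,0,0,0,0.003,0,0,0,0,0,0.003,0,0,0,0,0,0,0,0,0,0,0,0,0,0,0,0]' 255
cat > st.py <<'E'
from bench import manip
import numpy as np
s=manip.sense();o=np.array([.5608,.1898]);a=np.radians(68.4);x=np.array([np.cos(a),np.sin(a)]);y=np.array([-x[1],x[0]])
p=np.array(s["ee_pos"]);f=np.array(s["contact_force"]);d=p[:2]-o
print("jig xy mm",(d@x*1e3).round(1),(d@y*1e3).round(1),"z",p[2].round(4),"F jig",(f[:2]@x).round(1),(f[:2]@y).round(1),f[2].round(1),"yaw",np.degrees(np.arctan2(s["eef_rot"][1][1],s["eef_rot"][0][1])).round(2),"M",np.round(s["torque"],2))
E
python3 st.py
```

```text
time_s: 9.4
ee_pos: [0.5578, 0.1828, 0.1292]
eef_rot: [[-0.93, 0.368, 0.001], [0.368, 0.93, 0.001], [-0.001, 0.001, -1.0]]
contact_force: [0.2, 1.5, 3.8]
finger_gap: 0.0089
finger_force: 59.5
time_s: 9.82
ee_pos: [0.5604, 0.1892, 0.1292]
eef_rot: [[-0.93, 0.369, -0.0], [0.369, 0.93, -0.002], [-0.0, -0.002, -1.0]]
contact_force: [-4.2, -6.6, 9.5]
finger_gap: 0.0091
finger_force: 60.3
jig xy mm -0.7 0.2 z 0.1292 F jig -7.7 1.5 9.5 yaw 68.36 M [-1.35  0.64 -0.01]
```

```bash
python3 -m crank '[0,0.002,-0.0005,0,0,0,0,0.002,-0.0003,0,0,0,0,0.002,0,0,0,0,0,0.001,0,0,0,0,0,0,0,0,0,0,0,0,0,0,0,0]' 255
python3 - <<'E'
from bench import manip
import cv2,pickle
d={n:manip.camera(n) for n in("scene","top")};pickle.dump(d,open("c3.pkl","wb"))
cv2.imwrite("pics/press1.png",cv2.resize(d["scene"]["image"][180:255,280:355,::-1],None,fx=8,fy=8,interpolation=cv2.INTER_NEAREST))
E
python3 st.py
```

```text
time_s: 10.32
ee_pos: [0.5624, 0.1945, 0.1292]
eef_rot: [[-0.929, 0.369, -0.002], [0.369, 0.929, -0.004], [0.0, -0.004, -1.0]]
contact_force: [-4.2, -10.2, 7.8]
finger_gap: 0.0089
finger_force: 60.2
jig xy mm 4.9 0.2 z 0.1292 F jig -10.4 -0.9 7.1 yaw 68.33 M [-2.25  0.84 -0.01]
```

View pics/press1.png

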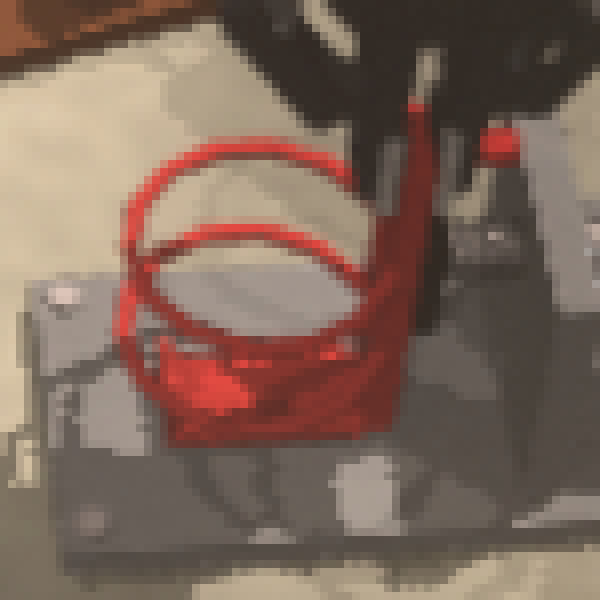

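The picture shows the spine against the pad (crop (430,280)), foot on the base, pad partly pressed. I check that the spine is vertical by comparing its visible back edge with the projection of a true vertical.

```bash
python3 - <<'E'
import pickle
from h import *
o=np.array([.5608,.1898]);a=np.radians(68.4);x=np.array([np.cos(a),np.sin(a)]);y=np.array([-x[1],x[0]])
for f,X,z0,lo,hi in(("c2.pkl",-29.4,.0192,195,233),("c3.pkl",9.9,.012,195,233)):
    S=pickle.load(open(f,"rb"))["scene"];im=S["image"].astype(int)
    P=lambda h:proj(S,np.r_[o+X/1e3*x-.015*y,z0+h])
    b,t=P(0),P(.125);print(f,"pred bottom",b.round(1),"top",t.round(1),"slope",((t-b)[0]/(t-b)[1]).round(3))
    red=(im[...,0]>im[...,1]*1.7)&(im[...,0]>50)
    pts=[]
    for v in range(int(t[1])+5,int(b[1])-2):
        u=np.arange(int(b[0])-14,int(b[0])+12);r=u[red[v,u]]
        if len(r): pts.append((v,r.max()))
    pts=np.array(pts);
    m,c=np.polyfit(pts[:,0],pts[:,1],1);print("meas slope",m.round(3),"res",(pts[:,1]-m*pts[:,0]-c).round(1).tolist(),"bottom u",(m*b[1]+c).round(1))
E
```

```text
c2.pkl pred bottom [314.2 232.7] top [317.9 200.2] slope -0.115
meas slope -0.111 res [0.5, -0.4, -0.3, -0.2, -0.1, 0.0, 0.1, 0.2, 0.4, 0.5, -0.4, -0.3, -0.2, -0.1, 0.0, 0.1, 0.2, 0.4, 0.5, -0.4, -0.3, -0.2, -0.1, 0.0, 0.1] bottom u 313.5
c3.pkl pred bottom [329.3 233.4] top [334.4 201.2] slope -0.158
meas slope -0.212 res [-0.3, -0.1, 0.1, 0.3, -0.5, -0.2, -0.0, 0.2, 0.4, -0.4, -0.2, 0.0, 0.2, 0.5, 0.7, -0.1, 0.1, 0.3, -0.5, -0.3, -0.1, 0.1, 0.4, -0.4, -0.2] bottom u 327.5
```

Before contact the edge slope was -0.111 measured against -0.115 predicted, so vertical. Pressed, it is -0.212 against -0.158, so the spine's bottom lags about 3°. I unload the foot slightly and turn the tool back about its x.

```bash
cat > slope.py <<'E'
import pickle,sys
from h import *
from bench import manip
o=np.array([.5608,.1898]);a=np.radians(68.4);x=np.array([np.cos(a),np.sin(a)]);y=np.array([-x[1],x[0]])
S=manip.camera("scene");pickle.dump(S,open("last.pkl","wb"));im=S["image"].astype(int)
p=np.array(manip.sense()["ee_pos"]);X=(p[:2]-o)@x+.005
P=lambda h:proj(S,np.r_[o+X*x-.015*y,.012+h])
b,t=P(0),P(.125);red=(im[...,0]>im[...,1]*1.7)&(im[...,0]>50);pts=[]
for v in range(int(t[1])+5,int(b[1])-2):
    u=np.arange(int(b[0])-14,int(b[0])+12);r=u[red[v,u]]
    if len(r): pts.append((v,r.max()))
pts=np.array(pts);m,c=np.polyfit(pts[:,0],pts[:,1],1)
print("tilt approx deg (bottom lag +):",np.degrees(((t-b)[0]/(t-b)[1])-m).round(2),"n",len(pts))
E
python3 -m crank '[0,0,-0.0005,-0.01,0,0,0,0,0,-0.01,0,0,0,0,0,-0.01,0,0,0,0,0,0,0,0,0,0,0,0,0,0]' 255 | head -2
python3 slope.py; python3 st.py
python3 -m crank '[0,0,0,-0.01,0,0,0,0,0,-0.01,0,0,0,0,0,0,0,0,0,0,0,0,0,0]' 255 | head -2
python3 slope.py; python3 st.py
```

```text
time_s: 10.83
ee_pos: [0.5621, 0.1939, 0.1293]
tilt approx deg (bottom lag +): 1.64 n 25
jig xy mm 4.3 0.3 z 0.1292 F jig -11.7 -1.0 5.8 yaw 68.32 M [-2.93  0.92 -0.07]
time_s: 11.22
ee_pos: [0.5621, 0.1938, 0.1293]
tilt approx deg (bottom lag +): 1.64 n 25
jig xy mm 4.2 0.2 z 0.1294 F jig -11.9 -0.5 7.1 yaw 68.33 M [-3.4   1.25 -0.08]
```

```bash
python3 -m crank '[0,0.001,-0.0004,-0.01,0,0,0,0.001,0,-0.01,0,0,0,0,0,0,0,0,0,0,0,0,0,0,0,0,0,0,0,0]' 255 | head -2
python3 slope.py; python3 st.py
python3 - <<'E'
import pickle,cv2
S=pickle.load(open("last.pkl","rb"));cv2.imwrite("pics/press2.png",cv2.resize(S["image"][180:255,280:355,::-1],None,fx=8,fy=8,interpolation=cv2.INTER_NEAREST))
E
```

```text
time_s: 11.68
ee_pos: [0.5625, 0.1951, 0.1295]
tilt approx deg (bottom lag +): 1.03 n 25
jig xy mm 5.6 0.3 z 0.1296 F jig -14.0 -0.5 7.5 yaw 68.34 M [-4.06  1.52 -0.1 ]
```

View pics/press2.png

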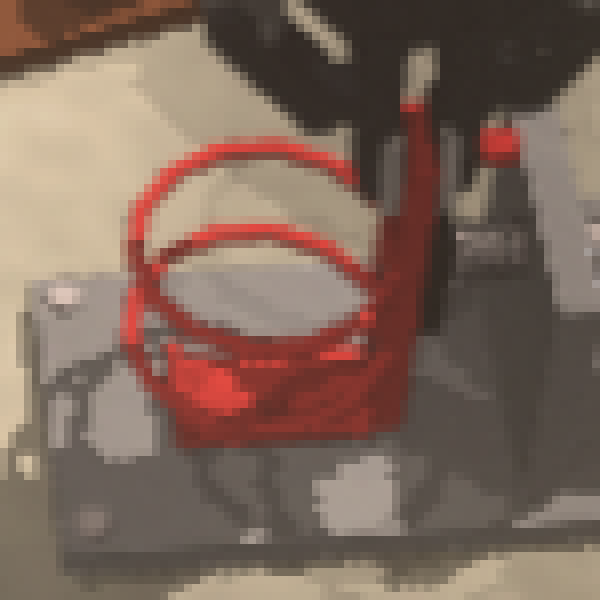

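The picture shows the spine on the pad, more upright than before (bottom corner at (405,430), pad's rear bottom corner at (440,330)). I measure the pad's travel from the shift of its rear edge, and relieve the foot load.

```bash
python3 -m crank '[0,0,-0.0005,-0.01,0,0,0,0,-0.0005,-0.005,0,0,0,0,0,0,0,0,0,0,0,0,0,0,0,0,0,0,0,0]' 255 | head -2
python3 slope.py; python3 st.py
cat > pad.py <<'E'
import pickle
from h import *
c2=pickle.load(open("c2.pkl","rb"))["scene"];S=pickle.load(open("last.pkl","rb"))
o=np.array([.5608,.1898]);a=np.radians(68.4);x=np.array([np.cos(a),np.sin(a)]);y=np.array([-x[1],x[0]])
P=lambda X,z:proj(S,np.r_[o+X*x-.015*y,z])
def edge(c):
    g=cv2.cvtColor(c["image"],cv2.COLOR_RGB2GRAY).astype(float);out=[]
    for v in range(208,221):
        u=np.arange(326,346);r=g[v,u];i=int(r[:14].argmin());t=(r[i]+60)/2
        for k in range(i,len(r)-1):
            if r[k]<t<=r[k+1]: out.append(u[k]+(t-r[k])/(r[k+1]-r[k]));break
        else: out.append(np.nan)
    return np.array(out)
e0,e1=edge(c2),edge(S);dx=(P(.02,.08)-P(.008,.08))[0]/12
print(e0.round(1).tolist(),e1.round(1).tolist(),"travel mm",np.nanmedian(e1-e0)/dx,"px/mm",dx)
E
python3 pad.py;python3 -c "
from bench import manip;import numpy as np;print(np.round(manip.sense()['eef_rot'],3).tolist())"
```

```text
time_s: 12.15
ee_pos: [0.5622, 0.1948, 0.1302]
tilt approx deg (bottom lag +): 0.09 n 25
jig xy mm 5.1 0.5 z 0.1301 F jig -15.9 -0.4 6.7 yaw 68.33 M [-4.32  1.55 -0.03]
[330.0, 330.2, 330.5, 331.1, 331.2, 331.1, 331.1, 330.3, 330.1, 329.9, 330.0, 330.0, 329.6] [335.7, 335.6, 336.1, 336.1, 336.0, 336.0, 335.8, 335.2, 335.0, 335.3, 335.0, 334.7, 334.4] travel mm 12.102653224322053 px/mm 0.40709359154442853
[[-0.929, 0.368, 0.027], [0.369, 0.927, 0.072], [0.002, 0.077, -0.997]]
```

```bash
python3 -m crank '[0,0,-0.0006,0,0,0,0,0,0,0,0,0,0,0,0,0,0,0,0,0,0,0,0,0]' 255 | head -2
python3 slope.py; python3 st.py;python3 pad.py|tail -c 60;  python3 -m crank '[0,0,0,0,0,0,0,0,0,0,0,0,0,0,0,0,0,0,0,0,0,0,0,0,0,0,0,0,0,0,0,0,0,0,0,0]' 255 | head -2
python3 slope.py; python3 st.py;python3 pad.py|tail -c 60
```

```text
time_s: 12.53
ee_pos: [0.5621, 0.1948, 0.1305]
tilt approx deg (bottom lag +): -0.31 n 25
jig xy mm 5.1 0.7 z 0.1305 F jig -14.9 -1.7 6.0 yaw 68.34 M [-4.2   1.47 -0.06]
4.5] travel mm 12.559614552255185 px/mm 0.40709359154442853
time_s: 13.08
ee_pos: [0.5621, 0.1948, 0.1305]
tilt approx deg (bottom lag +): -0.27 n 25
jig xy mm 5.1 0.6 z 0.1305 F jig -16.3 -1.3 6.0 yaw 68.34 M [-4.15  1.5  -0.04]
34.5] travel mm 12.51450974762079 px/mm 0.40709359154442853
```

```bash
python3 - <<'E'
from bench import manip
import pickle
from h import *
T=manip.camera("top");S=manip.camera("scene");pickle.dump(dict(top=T,scene=S),open("c4.pkl","wb"))
c3=pickle.load(open("c3.pkl","rb"))["scene"]
def bot(c):
    im=c["image"].astype(float);r=im[...,0]-im[...,1];o=[]
    for u in range(304,328):
        col=r[225:242,u];k=[i for i in range(len(col)-1) if col[i]>=30>col[i+1]]
        o.append(225+k[-1]+(col[k[-1]]-30)/(col[k[-1]]-col[k[-1]+1]) if k else np.nan)
    return np.array(o)
print("foot bottom v c3",bot(c3).round(1).tolist(),"\nnow",bot(S).round(1).tolist())
o=np.array([.5608,.1898]);a=np.radians(68.4);x=np.array([np.cos(a),np.sin(a)]);y=np.array([-x[1],x[0]])
print("pred foot/heel bottom v (-y)",[proj(S,np.r_[o+X*x-w*y,.012]).round(1).tolist() for X,w in((-.062,.017),(.011,.015))])
a=cv2.resize(T["image"][150:225,190:265,::-1],None,fx=5,fy=5,interpolation=cv2.INTER_CUBIC)
b=cv2.resize(S["image"][180:255,280:355,::-1],None,fx=5,fy=5,interpolation=cv2.INTER_CUBIC)
cv2.imwrite("pics/fin1.png",np.hstack([a,b]))
E
```

```text
foot bottom v c3 [235.4, 235.4, 235.5, 235.4, 235.2, 235.2, 235.2, 235.0, 235.0, 234.9, 234.9, 234.8, 234.6, 234.6, 234.6, 234.6, 234.5, 234.4, 234.4, 234.4, 234.6, 234.0, 233.5, 233.5] 
now [235.5, 235.4, 235.4, 235.6, 235.4, 235.2, 235.3, 235.1, 235.0, 234.9, 234.8, 234.7, 234.6, 234.5, 234.4, 234.4, 234.5, 234.4, 234.2, 234.3, 234.1, 233.9, 234.0, 233.6]
pred foot/heel bottom v (-y) [[301.3, 235.8], [329.8, 233.4]]
```

View pics/fin1.png

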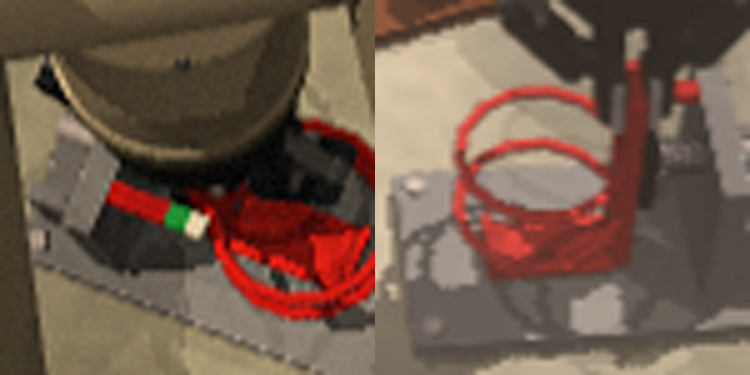

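The final view shows the foot on the base (its bottom line matches the prediction) and the spine upright against the pad. The strip is visible in the top view, with the spine's back edge near the green part at crop (195,195). I make one numeric check of the face position in the top view.

```bash
python3 - <<'E'
import pickle
from h import *
d=pickle.load(open("c4.pkl","rb"));T=d["top"]
o=np.array([.5608,.1898]);a=np.radians(68.4);x=np.array([np.cos(a),np.sin(a)]);y=np.array([-x[1],x[0]])
J=lambda X,Y,z:proj(T,np.r_[o+X/1e3*x+Y/1e3*y,z])
for X in(8,12.5,17): print(X,[J(X,15,z).round(1).tolist() for z in(.012,.05,.09,.137)])
im=T["image"].astype(int)
for v in range(183,200): print(v,[int(u) for u in range(215,252) if im[v,u,0]>2*im[v,u,1] and im[v,u,0]>40])
for n,X in(("white0",0),("wg",7.5),("gr",17.5)): print(n,J(X,18,.104).round(1),J(X,29,.104).round(1))
print("strip row colours",[(u,im[194,u].tolist()) for u in range(219,234)])
E
```

```text
8 [[232.9, 198.0], [231.1, 194.6], [229.0, 190.8], [226.3, 185.9]]
12.5 [[231.2, 197.3], [229.3, 194.0], [227.1, 190.1], [224.3, 185.1]]
17 [[229.5, 196.7], [227.5, 193.3], [225.2, 189.4], [222.3, 184.3]]
183 []
184 []
185 []
186 []
187 [215, 216, 238, 239]
188 [215, 216, 217, 218, 219, 227, 228, 229, 230, 231, 236, 237, 238, 239, 240]
189 [215, 216, 217, 218, 219, 220, 221, 222, 228, 229, 230, 231, 232, 233, 234, 235, 236, 237, 238, 239, 240, 241]
190 [215, 216, 217, 218, 219, 220, 221, 222, 223, 228, 229, 230, 231, 232, 233, 234, 235, 236, 238, 239, 240, 241, 242, 243, 244, 245, 246, 247, 248, 249, 250]
191 [215, 216, 217, 218, 219, 220, 221, 222, 223, 229, 230, 231, 232, 233, 234, 235, 236, 237, 238, 239, 240, 241, 242, 243, 244, 245, 246, 247, 248, 249, 250, 251]
192 [215, 216, 217, 218, 219, 220, 221, 222, 230, 231, 232, 233, 234, 235, 236, 237, 238, 239, 240, 241, 242, 243, 244, 245, 246, 247, 248, 249, 250, 251]
193 [218, 219, 220, 221, 222, 232, 233, 234, 235, 236, 237, 238, 239, 240, 241, 242, 243, 244, 245, 246, 247, 248, 249, 250, 251]
194 [220, 221, 222, 232, 233, 234, 23
[... 358 characters left out ...]
243, 244, 245, 246, 247, 248, 249, 250, 251]
198 [232, 233, 234, 235, 236, 237, 238, 239, 240, 241, 242, 243, 244, 245, 246, 247, 248, 249, 250, 251]
199 [233, 234, 235, 236, 237, 238, 239, 240, 241, 242, 243, 244, 245, 246, 247, 248, 249, 250, 251]
white0 [231.1 191.9] [229.1 196.5]
wg [227.9 190.7] [226.  195.3]
gr [223.7 189.1] [221.7 193.7]
strip row colours [(219, [65, 41, 36]), (220, [97, 37, 32]), (221, [117, 29, 28]), (222, [107, 30, 16]), (223, [25, 139, 48]), (224, [37, 147, 54]), (225, [35, 143, 50]), (226, [29, 139, 47]), (227, [155, 182, 120]), (228, [233, 209, 172]), (229, [229, 211, 171]), (230, [230, 216, 177]), (231, [149, 134, 104]), (232, [105, 5, 1]), (233, [120, 14, 8])]
```

Both views put the pad travel at about 12.4 mm (roughly 10 N, mid-green). The cage is centred within about 1 mm, vertical within 0.3° and steady, so I hand in.

```bash
python3 -c "
from bench import manip;print(manip.sign_off())"
```

```text
the job is handed in; nothing more can be done
None
```

Handed in with the cage standing on the grey jig's base, still gripped and pressed into the pad: about 12.4 mm of travel by camera (roughly 10 N, mid-green), though the wrist read 15–16 N along the push, which I put down to friction at the foot but did not confirm.

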